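Feel for the setting gauge in the dust box and put it back in the shadow tray

ROBOT

A 7-joint arm with a two-finger parallel gripper is mounted at the origin on the work surface. World frame = base frame: x ahead of the robot, y to its left, z up, the work surface at z = 0. Lengths are in m, angles in rad, forces in N, time in s.
With the tool pointing down it reaches from about 0.4 to 0.925 m from the base axis. Payload 5.6 kg.
Tool frame: the origin (TCP) lies midway between the tips of the shut fingers; the grasp point (between the pads) lies 19 mm behind it; z points along the fingers, y is the line along which they close (so a half turn about z gives the same grasp; the last joint's range is limited). The gripper opens to 85 mm and grips with 20 to 120 N. Pads are 22 mm wide; open, the fingers measure 114 mm over their backs; the gripper's body (76 mm by 85 mm) begins 54 mm behind the grasp point. The pads swing forward as they close: fully open they stand 13 mm farther back than shut.
Start: joints at [-1.22, 0.468, -0.012, 1.603, 0.006, 1.071, -0.056], TCP at [0.249, 0.6, 0.231] pointing down, gripper open.
Joint ranges: [-2.53, 2.53], [-0.31, 2.02], [-1.57, 1.55], [0.28, 2.44], [-1.29, 4.43], [0.15, 1.84], [-2.92, 2.92]. Speed limits (rad/s): [2.57, 2.57, 3.14, 3.14, 3.14, 3.14, 3.14].

INTERFACE

Orientations are given as a 3x3 rotation matrix whose columns are the frame's x, y, z axes.
In Python, from cell import env gives the robot as it stands.
- The arm moves only by the shell command python3 -m jog 'ROWS' [FORCE]. ROWS is JSON, a list of rows, each a list of 5 numbers: the shift along the tool's x, y, z in m, then the turn about the tool's z in degrees, then the opening, from 0 (shut) to 1 (fully open). In form: [[x, y, z, roll, fingers], ...]. A call has 1 to 5 rows; each row is the pose to reach, as a shift and turn from the pose commanded when the call began, along the tool's axes at that moment; what a row does not reach only later rows make up. A row lasts 1/12 s, in which the tool goes at most 41.7 mm and 7.16 degrees, less where a joint would pass 70% of its speed; a pose out of reach is approached as far as the arm can. A call with a gripper value outside its range is refused whole. The fingers move at their own pace and stop on an object; FORCE is the grip in N (left out, the last holds). Time passes only in rows, so rows that repeat a pose let the fingers close. It gives the time, the measured TCP pose, the force, the opening and the grip force at its end, in the units of the state.
- env.read_state(): the state, without advancing time (a new reading comes with each control period).
- env.grab_frame(name): name is "scene" or "top"; returns the picture (480x640x3 uint8, red, green, blue); there is no depth.
- env.camera_model(name): a dict with "fx", "fy", "cx", "cy" (pixels), "world_from_camera" (4x4, takes a point from camera to world coordinates). Camera axes: x right, y down, z forward; pixel columns grow to the right and rows downward; lengths in m; the calibration is good to about 2 mm. A picture is of the moment at which its call begins. camera_model takes no time and is no camera call.
- env.hand_in(): hands the job in; it is judged then, once.
The state is a dict: "clock": time; "qpos": joint angles; "dq": joint speeds; "effort": joint torques, N m; "tcp_pos": TCP position; "tool_rot": TCP orientation; "ft_force": force on the tool from outside, world axes, zero at the start; "moment": the same for the moment, N m; "gripper_width": finger opening in m; "grasp_force": force on a finger pad.
Only numpy, scipy, OpenCV 4.12 (cv2) and the standard library are available. Lean on these libraries where they do the work, as an engineer would, in place of code of your own. Each camera call takes 0.05 s, during which the arm holds its last target. There are 200 camera calls.

TASK

The T-shaped aluminium setting gauge lies out of sight in one of the two brush-covered wings of the grey dust box; the other holds only a small marble chip. Feel through the bristles to find it and sweep it along the floor until it stands in the open mouth in the middle of the box. Then lift it out, lay it flat and fully down in the T-shaped pocket of the plywood tray, and let go.

Things in the scene. Friction and masses are not known exactly. Their poses are not given: they have to be found in the camera images.
- box: Grey sheet-metal dust box, fixed, 152 mm (x) by 482 mm (y), 60 mm high; origin at the centre of its underside. Flat floor 6 mm above the bench from end to end. In its middle an open, uncovered mouth: 140 mm along x, 150 mm along y (y -75 to 75 mm). On each side of it, to +y and -y, a brush-covered wing with a channel along y that runs straight into the mouth.
- wing_left (a point): Middle of the channel under the left (box +y) brush-covered wing, on the floor, 6 mm above the bench. The channel is 64 mm wide (x), solid-sided, and runs along y from the mouth, 80 mm to each side of this point; its outer 45 mm (the +y end) are always empty. Gauge in one channel, chip in the other, either way round, each centred 13 to 30 mm from this point towards the mouth.
- wing_right (a point): Middle of the channel under the right (box -y) brush-covered wing, on the floor, 6 mm above the bench. The channel is 64 mm wide (x), solid-sided, and runs along y from the mouth, 80 mm to each side of this point; its outer 45 mm (the -y end) are always empty. The lid stands 60 mm above the bench, its aluminium brush strips 66 mm.
- slot_left (a point): Centre of the lid slot of the left wing, 60 mm above the bench; the right one is alike. Each slot is as wide and long as its channel (64 x 160 mm) and hidden by black bristles; a bristle curtain hangs between channel and mouth. The bristles are soft: fingers and parts pass through them with no resistance, so fingers can go down anywhere in a slot and travel along it into the mouth.
- gauge_mid (a point): Centre (18 mm above its underside) of the loose aluminium gauge, 0.3 to 0.5 kg. T-shaped in plan, 36 mm high, 96 mm long: broad part 50 mm wide (x), y -48 to 8 mm; nose 24 mm wide, y 8 to 48 mm. Balance point at y = -8 mm. At the start it lies flat in the box, its y along the box's y, nose to the box's +y, its top 42 mm above the bench.
- chip: Loose marble chip, 26 x 34 mm, 16 mm high, of no use, in the other channel (its top 22 mm above the bench); origin at the centre of its underside. It may be moved or left.
- pocket (a point): Centre of the floor of the tray's T-shaped pocket, 6 mm above the bench, 12 mm deep. Its axes are those of the gauge when laid in it (nose to +y), whose centre is then straight above; 5 mm of play all round. The fixed plywood tray, 96 mm (x) by 190 mm (y), 18 mm high, ends 70 mm from here in -y and 120 mm in +y. A loose rubbing stone, 28 mm high, lies about 190 mm off in +y.
There are look-alikes about, which are no part of the job. Of the things like the part that bears pocket, leave any that is yellow; of the rest the smaller one is meant.

How it is judged:
On the way:
1. the gauge stands on the floor of the box in the open mouth: its centre within 35 mm of the middle of the box along the box's length, its underside less than 6 mm off the floor (y of gauge_mid in the frame of box between -0.035 and 0.035 m and x of gauge_mid in the frame of box between -0.06 and 0.06 m and z of gauge_mid in the frame of box below 0.03 m), for 0.2 s.
At the end, for the whole second after the job is handed in: The gauge lies flat (within 0.08 rad) and fully down in the T-shaped pocket: its underside less than 4 mm above the pocket's floor, its centre within 12 mm of the pocket's centre, its long axis within 0.25 rad of the pocket's, nose in the narrow end; it has been let go (horizontal distance between gauge_mid and pocket below 0.012 m and z of gauge_mid in the frame of pocket below 0.022 m and angle between gauge_mid's own z axis and vertical below 0.08 rad and angle between the y axis of gauge_mid and the y axis of pocket, either way round below 0.25 rad); the robot touches nothing.
It fails at once if the gauge is lifted up through the bristles of a wing instead of swept along the floor to the mouth (z of gauge_mid in the frame of box between 0.045 and 0.08 m and x of gauge_mid in the frame of box between -0.032 and 0.032 m and (y of gauge_mid in the frame of box between 0.09 and 0.235 m or y of gauge_mid in the frame of box between -0.235 and -0.09 m)).
It also fails if it takes over 54 s, if anything falls off the work surface, if the arm or the gripper's body presses on something with over 40 N, if the wrist force passes 120 N, or if a joint passes its speed limit or range.

## Working session

There is one attempt and no reset: what is moved stays moved. The work goes in short steps, Python scripts to look and compute and a shell command to move; the robot and the scene stay as the last step left them, time stands still between calls to the robot, and variables do not carry over. Pictures are saved under pics/ and viewed, at most 10 in all, crops included, and the job is handed in when it is done.

```bash
mkdir -p pics; ls
python3 - <<'E'
from cell import env
import cv2,numpy as np
for n in("scene","top"):
    cv2.imwrite(f"pics/{n}0.png",env.grab_frame(n)[:,:,::-1])
    m=env.camera_model(n);print(n,m['fx'],m['cx'],m['cy']);print(np.round(m['world_from_camera'],3))
s=env.read_state();print(s['clock'],s['tcp_pos'],np.round(s['tool_rot'],3))
E
```

```text
pics
scene 465.93257954057526 316.30493769027515 239.50116230831918
[[ 0.734  0.547 -0.402  0.807]
 [ 0.679 -0.603  0.419 -0.371]
 [-0.013 -0.58  -0.814  0.85 ]
 [ 0.     0.     0.     1.   ]]
top 438.5441686882916 315.4883840669533 244.8107115788888
[[-0.017 -0.989  0.148  0.289]
 [-1.     0.018 -0.     0.043]
 [-0.002 -0.148 -0.989  0.874]
 [ 0.     0.     0.     1.   ]]
0.1 [0.24929031 0.59975426 0.23040341] [[-0.923  0.384 -0.   ]
 [ 0.384  0.923 -0.002]
 [-0.    -0.002 -1.   ]]
```

View pics/top0.png

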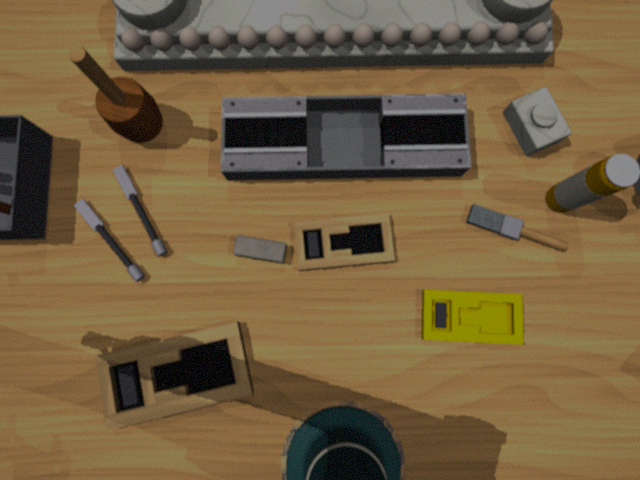

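View pics/scene0.png

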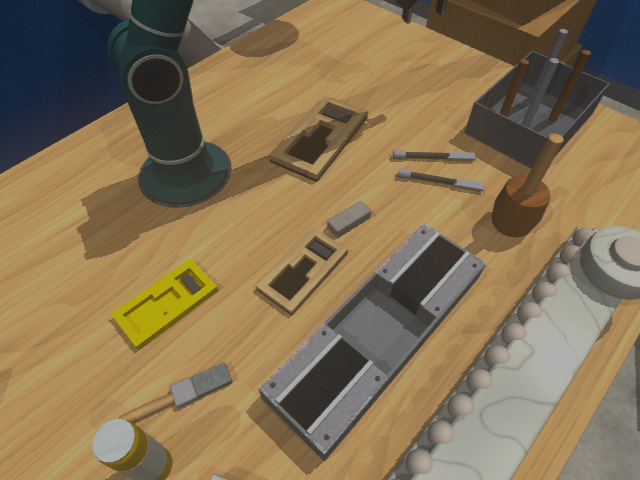

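Top view (up = +x, left = +y): the box has its mouth at (344,135) and slots at (265,132) and (425,130). 

Pocket candidates:
- Small plywood tray at (343,243), T-pocket at about (358,240).
- Large plywood tray at (178,375).
- Yellow tray at (473,317).

I choose the small plywood one. The stone at (260,249) lies about 190 mm off in its +y, as described.

```bash
cat > h.py <<'E'
from cell import env
import cv2,numpy as np
def ray(n,uv,z):
    m=env.camera_model(n);T=np.array(m['world_from_camera'])
    uv=np.atleast_2d(uv).astype(float)
    d=np.c_[(uv[:,0]-m['cx'])/m['fx'],(uv[:,1]-m['cy'])/m['fy'],np.ones(len(uv))]@T[:3,:3].T
    return T[:3,3]+d*((z-T[2,3])/d[:,2])[:,None]
def comps(mask,amin=150):
    c,_=cv2.findContours(mask.astype(np.uint8),cv2.RETR_EXTERNAL,cv2.CHAIN_APPROX_NONE)
    return [k for k in c if cv2.contourArea(k)>amin]
E
python3 - <<'E'
from h import *
im=cv2.imread("pics/top0.png");hsv=cv2.cvtColor(im,cv2.COLOR_BGR2HSV);g=hsv[:,:,2]
def rep(mask,x0,x1,y0,y1,z,name):
    m=np.zeros_like(mask);m[y0:y1,x0:x1]=mask[y0:y1,x0:x1]
    for k in comps(m,100):
        w=ray("top",k[:,0,:],z)[:,:2].astype(np.float32)
        r=cv2.minAreaRect(w*1000);b=cv2.boundingRect(k)
        print(name,b,np.round(r[0],1),np.round(r[1],1),round(r[2],1))
rep(g<45,210,480,90,185,.06,"slot")
rep(g<50,285,400,210,275,.018,"pocket")
rep((hsv[:,:,1]<110)&(g>60)|(g<45),215,475,90,185,.06,"box")
cv2.imwrite("pics/crop1.png",cv2.resize(im[85:285,215:480],None,fx=3,fy=3,interpolation=cv2.INTER_CUBIC)[:600,:800])
E
```

```text
slot (224, 169, 243, 11) [548.4 -16.2] [ 16.1 466.3] 0.0
slot (225, 116, 83, 31) [636.3 135.6] [ 60.2 161.1] 0.5
slot (307, 98, 159, 67) [632.4 -93.2] [318.9 130.2] 77.3
pocket (303, 230, 20, 29) [419.7  48.5] [55.3 34.2] 4.7
pocket (330, 224, 54, 30) [426.4 -37.1] [ 55.8 101.8] 4.7
box (220, 92, 252, 89) [625.7 -17.7] [486.3 173.8] 89.9
```

View pics/crop1.png

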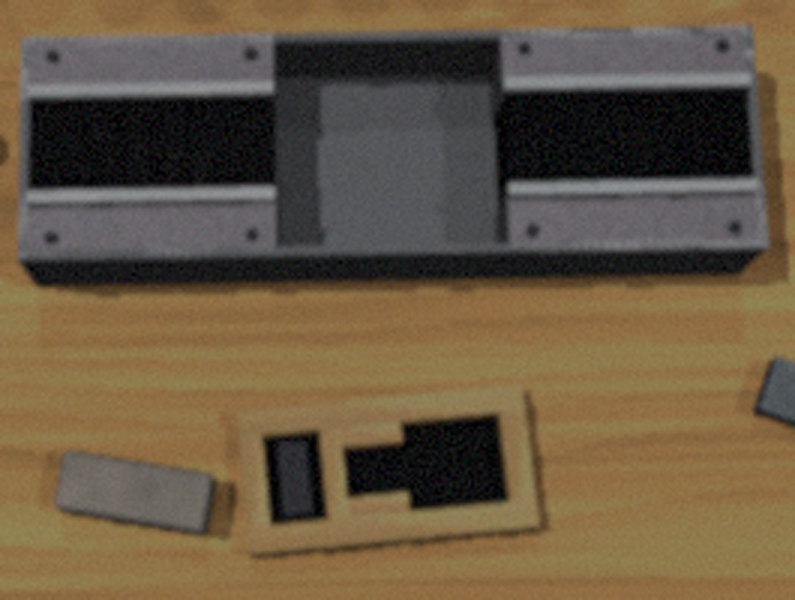

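The crop confirms it: plain plywood tray with an empty T-pocket, nose to the left (+y), and the mouth is empty. Next I get the box pose from its lid corners and check it against the given sizes.

Run:
```python
from h import *
c=np.array([[22,38],[752,27],[767,245],[20,260]])/3+[215,85]
w=ray("top",c,.06)[:,:2];print(np.round(w*1000))
print("centre",w.mean(0),"sizes",[np.linalg.norm(w[i]-w[i-1]).round(3) for i in range(4)])
d=(w[0]+w[3]-w[1]-w[2]);print("yaw y-axis deg",np.degrees(np.arctan2(-d[0],d[1])))
sl=np.array([[30,98],[275,96],[275,188],[30,188]])/3+[215,85];sr=np.array([[502,90],[750,86],[752,178],[505,182]])/3+[215,85]
for s in(sl,sr):print("slot",ray("top",s,.062)[:,:2].mean(0))
# scene-view cross check of lid corners
cs=np.array([[428,226],[485,264],[325,457],[262,392]]);w=ray("scene",cs,.06)[:,:2];print("scene",np.round(w*1000),w.mean(0))
```

```text
[[ 709.  222.]
 [ 707. -259.]
 [ 558. -259.]
 [ 557.  221.]]
centre [ 0.63264533 -0.01852267] sizes [np.float64(0.152), np.float64(0.482), np.float64(0.149), np.float64(0.48)]
yaw y-axis deg 0.00027544920581662875
slot [0.63383434 0.136058  ]
slot [ 0.63395862 -0.17243961]
scene [[ 569.  221.]
 [ 708.  218.]
 [ 711. -261.]
 [ 565. -258.]] [ 0.63808766 -0.0203085 ]
```

Box centre is about (0.634, -0.0185) with yaw 0, and the lid measures 152x482 as given. Pocket is at (0.426, -0.037), yaw +4.7°. I'll sweep at a tip height of about 28 mm, which is above the chip (22) and below the gauge top (42), starting with the left wing.

```bash
cat > st.py <<'E'
from h import *
import sys
s=env.read_state();R=np.array(s['tool_rot']);p=np.array(s['tcp_pos'])
print("t",round(s['clock'],2),"p",np.round(p,4),"yang",round(np.degrees(np.arctan2(R[1,1],R[0,1])),2),"tilt",round(np.degrees(np.arccos(-R[2,2])),2),"F",np.round(s['ft_force'],1),"w",round(s['gripper_width'],4),"g",round(s['grasp_force'],1))
if len(sys.argv)>3:
    print("tool shift",np.round(R.T@(np.array(list(map(float,sys.argv[1:4])))-p),4))
E
python3 -m jog '[[-0.0365,-0.0162,0,7,0],[-0.073,-0.0324,0,14,0],[-0.1095,-0.0486,0,21,0],[-0.146,-0.0648,0,28,0],[-0.1825,-0.081,0,35,0]]' 
python3 st.py 0.634 0.1935 0.15
```

```text
clock: 0.52
tcp_pos: [0.3877, 0.4537, 0.231]
tool_rot: [[-0.531, 0.847, -0.0], [0.847, 0.531, -0.0], [-0.0, -0.0, -1.0]]
ft_force: [1.7, 0.4, 0.1]
gripper_width: 0.0256
grasp_force: 0.0
t 0.52 p [0.3877 0.4537 0.231 ] yang 32.1 tilt 0.03 F [1.7 0.4 0.1] w 0.0256 g 0.0
tool shift [-0.3513  0.0704  0.081 ]
```

```bash
python3 -m jog '[[-0.0385,0.0078,0.005,6.4,0],[-0.077,0.0156,0.01,12.8,0],[-0.1155,0.0234,0.015,19.2,0],[-0.154,0.0312,0.02,25.6,0],[-0.1925,0.039,0.025,32,0]]' >/dev/null
python3 st.py 0.634 0.1935 0.10
```

```text
t 0.93 p [0.5239 0.3122 0.2059] yang 0.13 tilt 0.02 F [1.1 0.7 0.2] w -0.0003 g 0.0
tool shift [-0.1189  0.1099  0.1059]
```

```bash
python3 -m jog '[[-0.03,0.0275,0.02,0,0],[-0.06,0.055,0.04,0,0],[-0.09,0.0825,0.07,0,0],[-0.119,0.11,0.09,0,0],[-0.119,0.11,0.105,0,0]]' >/dev/null
python3 st.py
python3 -m jog '[[0,0,0.02,0,0],[0,0,0.04,0,0],[0,0,0.06,0,0],[0,0,0.073,0,0],[0,0,0.073,0,0]]' >/dev/null
python3 st.py 0.634 0.0415 0.028
```

```text
t 1.35 p [0.6373 0.1901 0.1007] yang 0.14 tilt 0.22 F [ 0.5 -0.3  0.2] w 0.0001 g 0.0
t 1.77 p [0.6314 0.195  0.0248] yang 0.44 tilt 0.35 F [ 0.8 -0.  -0.5] w -0.0001 g 0.0
tool shift [-0.1535  0.0014 -0.0029]
```

```bash
python3 -m jog '[[-0.008,0.002,-0.002,0,0],[-0.016,0.002,-0.002,0,0],[-0.024,0.002,-0.002,0,0],[-0.032,0.002,-0.002,0,0],[-0.04,0.002,-0.002,0,0]]' >/dev/null
python3 st.py
python3 -m jog '[[-0.01,0,0,0,0],[-0.02,0,0,0,0],[-0.03,0,0,0,0],[-0.04,0,0,0,0],[-0.04,0,0,0,0]]' >/dev/null
python3 st.py 0.634 0.0405 0.028
```

```text
t 2.18 p [0.6369 0.1544 0.0314] yang 0.38 tilt 0.1 F [-0.  -0.4  0.7] w -0.0003 g 0.0
t 2.6 p [0.6367 0.1119 0.0304] yang 0.22 tilt 0.1 F [-0.6  0.1 -0.1] w 0.0002 g 0.0
tool shift [-0.0714 -0.003   0.0025]
```

Run:
```python
from h import *
a=cv2.cvtColor(env.grab_frame("scene"),4)
cv2.imwrite("pics/s1.png",cv2.resize(a[215:470,240:500],None,fx=2.2,fy=2.2))
```

```text
(no output)
```

View pics/s1.png

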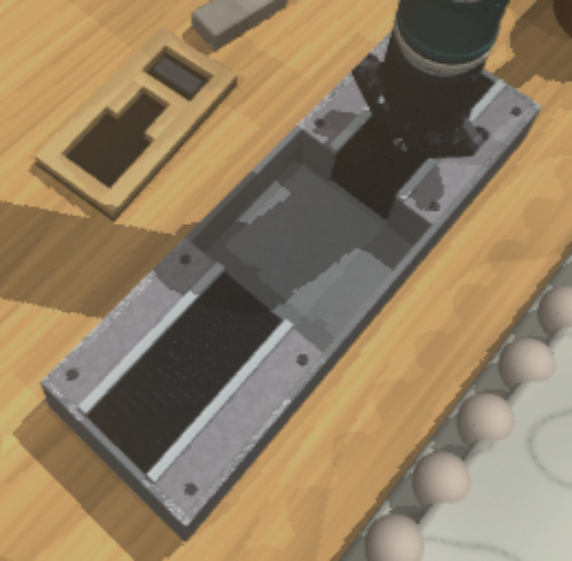

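The mouth (crop centre, about (310,235)) is empty and the sweep met no force, so the left wing holds the chip. The fingers passed over it and the gauge is in the right wing, so I go there.

```bash
python3 -m jog '[[0,0,-0.03,0,0],[0,0,-0.06,0,0],[-0.03,0,-0.08,0,0],[-0.068,0,-0.08,0,0],[-0.108,0,-0.08,0,0]]' >/dev/null
python3 -m jog '[[-0.04,0,0,0,0],[-0.08,0,0,0,0],[-0.12,0,0,0,0],[-0.16,0,0,0,0],[-0.20,0,0,0,0]]' >/dev/null
python3 -m jog '[[-0.03,-0.001,0,0,0],[-0.035,-0.001,0,0,0],[-0.035,-0.001,0,0,0]]' >/dev/null
python3 st.py 0.634 -0.2305 0.026
```

```text
t 3.73 p [ 0.6374 -0.2305  0.1102] yang 0.17 tilt 0.07 F [ 0.5 -0.6  0.3] w 0.0002 g 0.0
tool shift [ 0.0001 -0.0034  0.0842]
```

```bash
python3 -m jog '[[0,-0.003,0.02,0,0],[0,-0.003,0.04,0,0],[0,-0.003,0.06,0,0],[0,-0.003,0.084,0,0],[0,-0.003,0.084,0,0]]' >/dev/null
python3 st.py
python3 -m jog '[[0.01,0,0,0,0],[0.02,0,0,0,0],[0.03,0,0,0,0],[0.04,0,0,0,0],[0.05,0,0,0,0]]' >/dev/null
python3 st.py
python3 -m jog '[[0.01,0,0,0,0],[0.02,0,0,0,0],[0.03,0,0,0,0],[0.04,0,0,0,0],[0.05,0,0,0,0]]' >/dev/null
python3 st.py 0.634 -0.0775 0.026
```

```text
t 4.15 p [ 0.6327 -0.2225  0.0214] yang 0.64 tilt 0.5 F [-1.7  0.1 -0.8] w -0.0001 g 0.0
t 4.57 p [ 0.6358 -0.1766  0.0279] yang 0.47 tilt 0.17 F [-0.1 -3.5  1.2] w 0.0001 g 2.0
t 4.98 p [ 0.6354 -0.1281  0.0278] yang 0.38 tilt 0.21 F [ 1.4 -6.4  3.6] w -0.0004 g 2.9
tool shift [ 0.0506 -0.0011  0.0016]
```

Force of 3–6 N against +y, so the gauge is being pushed. I'll finish the sweep, back off and lift.

```bash
python3 -m jog '[[0.01,0,0,0,0],[0.02,0,0,0,0],[0.03,0,0,0,0],[0.04,0,0,0,0],[0.05,0,0,0,0]]' >/dev/null
python3 -m jog '[[0,0,0,0,0],[0,0,0,0,0],[-0.015,0,0,0,0],[-0.02,0,-0.03,0,0],[-0.03,0,-0.07,0,0]]' >/dev/null
python3 -m jog '[[-0.04,0,-0.03,0,0.8],[-0.08,0,-0.03,0,0.8],[-0.12,0,-0.03,0,0.8],[-0.12,0,-0.03,0,0.8]]' >/dev/null
python3 st.py
python3 - <<'E'
from h import *
for n in("top","scene"):
    cv2.imwrite(f"pics/{n}2.png",cv2.cvtColor(env.grab_frame(n),4))
a=cv2.imread("pics/top2.png")[85:190,280:430];b=cv2.imread("pics/scene2.png")[215:470,240:500]
a=cv2.resize(a,(780,546))[:,:];cv2.imwrite("pics/c2.png",a);cv2.imwrite("pics/c3.png",cv2.resize(b,None,fx=2.2,fy=2.2))
E
```

```text
t 6.15 p [ 0.6326 -0.2399  0.1279] yang -0.26 tilt 0.42 F [-1.6 -2.   0.6] w 0.0483 g 0.0
```

View pics/c2.png

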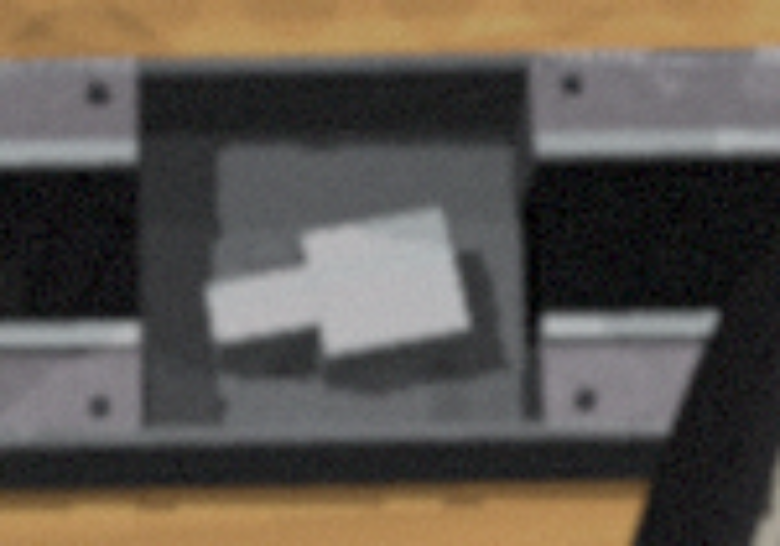

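View pics/c3.png

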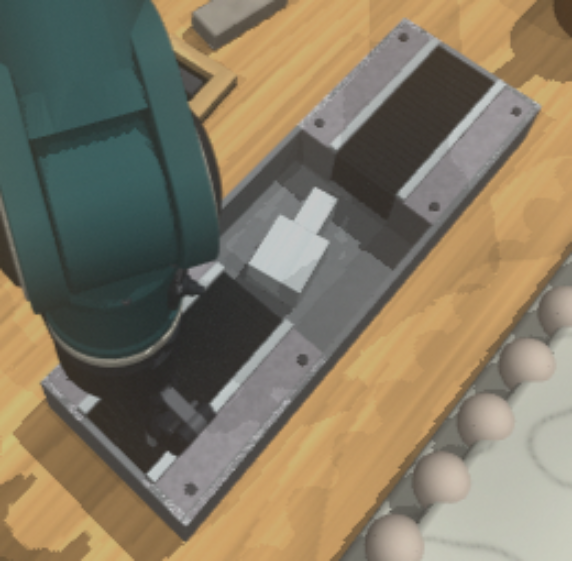

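The gauge stands in the mouth with nose to +y, slightly yawed. In the top crop it spans (205–470, 205–360). I'll measure it on the plane z=42 mm.

```bash
cat > meas.py <<'E'
from h import *
im=cv2.imread("pics/top2.png");g=cv2.cvtColor(im,6)
m=np.zeros_like(g);m[108:162,310:378]=g[108:162,310:378]>135
k=max(comps(m,300),key=cv2.contourArea)
w=ray("top",k[:,0,:],.042)[:,:2].astype(np.float32)*1000
r=cv2.minAreaRect(w);print(cv2.boundingRect(k),np.round(r[0],1),np.round(r[1],1),r[2])
a=cv2.moments(w.reshape(-1,1,2));print("centroid",a['m10']/a['m00'],a['m01']/a['m00'],"area",a['m00'])
E
python3 meas.py
```

```text
(320, 125, 50, 28) [622.9 -16.3] [49.4 95.1] 10.429570198059082
centroid 624.3379392493993 -24.44583333035358 area 3360.8777498310446
```

Size checks out at 49.4x95.1 mm: centre (0.623, -0.016), yaw +10.4°, balance point (0.624, -0.024).

```bash
python3 -m jog '[[0.04,-0.002,0,-3,0.8],[0.08,-0.004,0,-6,0.8],[0.12,-0.006,0,-9,0.8],[0.16,-0.008,0,-10.5,0.8],[0.20,-0.009,0.01,-10.5,0.8]]' >/dev/null
python3 -m jog '[[0,0,0,0,0.8],[0,0,0,0,0.8]]' >/dev/null
python3 st.py 0.6243 -0.0243 0.020
```

```text
t 6.83 p [ 0.6235 -0.0219  0.115 ] yang 11.38 tilt 0.22 F [ 0.6 -0.6 -0.5] w 0.0682 g 0.0
tool shift [-0.0028  0.0006  0.095 ]
```

```bash
python3 -m jog '[[-0.003,0.001,0.03,0.7,0.8],[-0.003,0.001,0.06,0.7,0.8],[-0.003,0.001,0.085,0.7,0.8],[-0.003,0.001,0.098,0.7,0.8],[-0.003,0.001,0.098,0.7,0.8]]' >/dev/null
python3 st.py
python3 -m jog '[[0,0,0,0,0.8],[0,0,0,0,0.4],[0,0,0,0,0.4],[0,0,0,0,0.4],[0,0,0,0,0.4]]' 60 >/dev/null
python3 st.py
python3 -m jog '[[0,0,0,0,0.4],[0,0,0,0,0.4],[0,0,0,0,0.4]]' 60 >/dev/null
python3 st.py
```

```text
t 7.25 p [ 0.6235 -0.031   0.015 ] yang 10.17 tilt 0.37 F [-0.9  0.3  0.1] w 0.0684 g 0.0
t 7.67 p [ 0.627  -0.0307  0.0202] yang 10.22 tilt 0.12 F [-2.9 -1.4  7.1] w 0.0482 g 65.8
t 7.92 p [ 0.627  -0.0307  0.0203] yang 10.22 tilt 0.12 F [-2.2 -1.   7.5] w 0.0492 g 65.8
```

```bash
python3 -m jog '[[0,0,-0.01,0,0.4],[0,0,-0.03,0,0.4],[0,0,-0.06,0,0.4],[0,0,-0.09,0,0.4],[0,0,-0.12,0,0.4]]' 80 >/dev/null
python3 -m jog '[[0,0,0,0,0.4],[0,0,0,0,0.4]]' >/dev/null
python3 st.py
python3 - <<'E'
from h import *
cv2.imwrite("pics/s3.png",cv2.cvtColor(env.grab_frame("scene"),4)[120:440,200:520])
E
```

```text
t 8.5 p [ 0.6273 -0.0298  0.1405] yang 10.26 tilt 0.26 F [-0.9  0.5 -5.2] w 0.0484 g 85.1
```

View pics/s3.png

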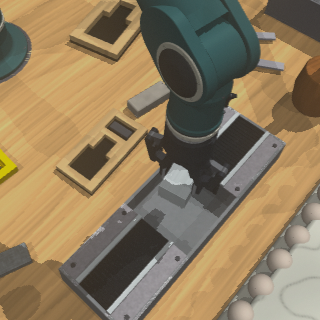

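The gauge is held (wrist force about 5 N, light-coloured block between the fingers at about (178,185)). Next: carry it to above the pocket.

```bash
python3 -m jog '[[0.002,-0.03,0,1,0.4],[0.005,-0.065,0,2.5,0.4],[0.008,-0.1,0,4,0.4],[0.011,-0.135,0,5.6,0.4],[0.0137,-0.17,0,5.6,0.4]]' >/dev/null
python3 -m jog '[[0,-0.018,0,0,0.4],[0,-0.03,0,0,0.4],[0,-0.03,0,0,0.4],[0,-0.03,0,0,0.4]]' >/dev/null
python3 st.py 0.4276 -0.052 0.06
python3 - <<'E'
from h import *
for n in("top","scene"):cv2.imwrite(f"pics/{n}4.png",cv2.cvtColor(env.grab_frame(n),4))
a=cv2.imread("pics/top4.png")[190:290,270:420];b=cv2.imread("pics/scene4.png")[180:330,230:380]
cv2.imwrite("pics/c4.png",np.hstack([cv2.resize(a,(450,300)),cv2.resize(b,(300,300))]))
E
```

```text
t 9.3 p [ 0.4256 -0.0491  0.1375] yang 4.63 tilt 0.09 F [ 0.6  0.2 -3.6] w 0.0485 g 85.3
tool shift [-0.0031  0.0019  0.0775]
```

View pics/c4.png

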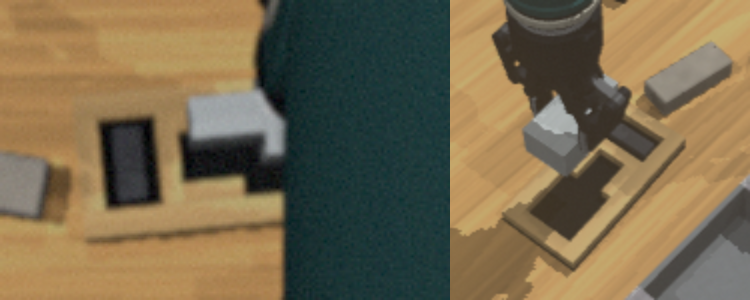

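Run:
```python
from h import *
s=env.read_state();p=np.array(s['tcp_pos']);R=np.array(s['tool_rot'])
im=cv2.imread("pics/top4.png");g=cv2.cvtColor(im,6)
m=np.zeros_like(g);m[215:246,325:356]=g[215:246,325:356]>115
k=max(comps(m,50),key=cv2.contourArea);print(cv2.boundingRect(k))
z=p[2]+.0217
w=np.c_[ray("top",k[:,0,:],z)[:,:2],np.full(len(k),z)]
t=(w-p)@R
n=t[t[:,0]>0.03]
print("nose end toolx",np.sort(t[:,0])[-8:].round(4),"nose y range",n[:,1].min().round(4),n[:,1].max().round(4),"mid",(n[:,1].min()+n[:,1].max())/2)
```

```text
(325, 215, 31, 31)
nose end toolx [0.0778 0.078  0.0781 0.0783 0.0785 0.0787 0.0788 0.079 ] nose y range -0.0262 0.0247 mid -0.000757296907487489
```

Run:
```python
from h import *
s=env.read_state();p=np.array(s['tcp_pos']);R=np.array(s['tool_rot'])
im=cv2.imread("pics/top4.png");h=cv2.cvtColor(im,cv2.COLOR_BGR2HSV)
m=np.zeros_like(h[:,:,0]);q=h[215:246,325:362];m[215:246,325:362]=(q[:,:,1]<70)&(q[:,:,2]>115)
k=max(comps(m,50),key=cv2.contourArea);print(cv2.boundingRect(k))
z=p[2]+.0217
w=np.c_[ray("top",k[:,0,:],z)[:,:2],np.full(len(k),z)]
t=(w-p)@R
print("end x",np.sort(t[:,0])[-10:].round(4))
n=t[(t[:,0]>0.035)&(t[:,0]<.055)]
print("y",n[:,1].min().round(4),n[:,1].max().round(4))
```

```text
(332, 219, 30, 23)
end x [0.0625 0.0633 0.0634 0.0636 0.0638 0.064  0.0642 0.0644 0.0645 0.0647]
y -0.012 0.0125
```

The nose end is 64 mm ahead of the TCP and centred, as expected. Now I lower.

```bash
python3 -m jog '[[-0.0035,0.002,0.02,0,0.4],[-0.0035,0.002,0.045,0,0.4],[-0.0035,0.002,0.07,0,0.4],[-0.0035,0.002,0.09,0,0.4],[-0.0035,0.002,0.09,0,0.4]]' >/dev/null
python3 -m jog '[[0,0,0,0,0.4],[0,0,0,0,0.4]]' >/dev/null
python3 st.py 0.4277 -0.0526 0.021
```

```text
t 9.98 p [ 0.43   -0.0528  0.0488] yang 4.63 tilt 0.07 F [-0.1 -0.3 -4.8] w 0.0483 g 85.3
tool shift [ 0.0004 -0.0023  0.0278]
```

```bash
python3 -m jog '[[0,-0.002,0.005,0,0.4],[0,-0.002,0.012,0,0.4],[0,-0.002,0.018,0,0.4],[0,-0.002,0.022,0,0.4],[0,-0.002,0.022,0,0.4]]' >/dev/null
python3 st.py
python3 -m jog '[[0,0,0.002,0,0.4],[0,0,0.004,0,0.4],[0,0,0.006,0,0.4],[0,0,0.006,0,0.4]]' >/dev/null
python3 st.py
```

```text
t 10.4 p [ 0.4263 -0.0527  0.0256] yang 4.64 tilt 0.07 F [ 0.6  1.1 -4.3] w 0.0486 g 85.5
t 10.73 p [ 0.4271 -0.0529  0.0203] yang 4.63 tilt 0.02 F [-0.6  0.7 -5.3] w 0.0486 g 85.5
```

```bash
python3 -m jog '[[0,0,0.0015,0,0.4],[0,0,0.0015,0,0.4],[0,0,0.0015,0,0.4]]' >/dev/null
python3 st.py
python3 -m jog '[[0,0,0,0,0.75],[0,0,0,0,0.75],[0,0,0,0,0.75],[0,0,0,0,0.75],[0,0,0,0,0.75]]' 20 >/dev/null
python3 st.py
python3 -m jog '[[0,0,-0.015,0,0.75],[0,0,-0.035,0,0.75],[0,0,-0.065,0,0.75],[0,0,-0.095,0,0.75],[0,0,-0.12,0,0.75]]' >/dev/null
python3 -m jog '[[0,0.04,0,0,0.75],[0,0.08,0,0,0.75],[0,0.12,0,0,0.75],[0,0.16,0,0,0.75],[0,0.2,0,0,0.75]]' >/dev/null
python3 -m jog '[[-0.04,0,0,0,0.75],[-0.08,0,0,0,0.75],[-0.12,0,0,0,0.75],[-0.16,0,0,0,0.75],[-0.2,0,0,0,0.75]]' >/dev/null
python3 st.py
python3 - <<'E'
from h import *
for n in("top","scene"):cv2.imwrite(f"pics/{n}5.png",cv2.cvtColor(env.grab_frame(n),4))
a=cv2.imread("pics/top5.png")[190:290,270:420];b=cv2.imread("pics/scene5.png")[200:330,230:380]
cv2.imwrite("pics/c5.png",np.hstack([cv2.resize(a,(450,300)),cv2.resize(b,(346,300))]))
E
```

```text
t 10.98 p [ 0.4271 -0.0528  0.0202] yang 4.62 tilt 0.07 F [-4.5  0.6 19.2] w 0.0483 g 88.4
t 11.4 p [ 0.427  -0.0528  0.0187] yang 4.64 tilt 0.01 F [-1.  -0.7 -0. ] w 0.0641 g 0.0
t 12.65 p [ 0.6421 -0.2376  0.1382] yang 4.66 tilt 0.05 F [ 0.8 -0.2 -0. ] w 0.0643 g 0.0
```

View pics/c5.png

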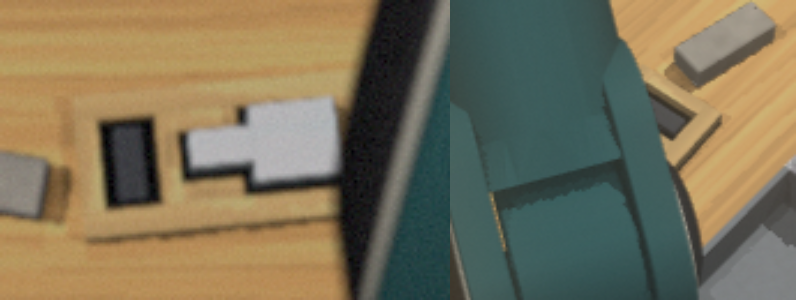

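The gauge sits in the T-pocket with its nose at about (190,150) in the crop and a dark gap around it. Floor contact came at the same TCP height as at pick-up, so it is fully down. One numeric check, then hand in.

Run:
```python
from h import *
im=cv2.imread("pics/top5.png");h=cv2.cvtColor(im,cv2.COLOR_BGR2HSV)
m=np.zeros_like(h[:,:,0]);q=h[215:258,325:386];m[215:258,325:386]=(q[:,:,1]<70)&(q[:,:,2]>115)
k=max(comps(m,50),key=cv2.contourArea)
w=ray("top",k[:,0,:],.042)[:,:2].astype(np.float32)*1000
r=cv2.minAreaRect(w);print(cv2.boundingRect(k),r)
c=np.array(r[0]);ok=np.hypot(*(c-[426.4,-37.1]))<9 and min(r[1])<54
print(ok)
if ok: print(env.hand_in())
```

```text
(333, 222, 50, 29) ((428.0502624511719, -38.33857727050781), (51.192378997802734, 97.18236541748047), 4.737632751464844)
True
the job is handed in; nothing more can be done
None
```

The gauge was found in the right wing, swept along the floor into the mouth and laid nose-first in the small plywood tray's pocket, about 2 mm and 0.1° off by the last picture; it was let go and handed in at about 13 s, with no verdict returned.

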